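# Thread a compression spring onto the press's spring rod

### The arm

A 6-joint arm with a two-finger parallel gripper is mounted at the origin on a cart in front of the work surface, level with it; the furniture and walls round the work are solid. World frame = base frame: x ahead of the robot, y to its left, z up, the work surface at z = 0. Lengths are in m, angles in rad, forces in N, time in s.
With the tool pointing down it reaches from about 0.225 to 0.875 m from the base axis. Payload 3.4 kg.
Tool frame: the origin (TCP) lies between the finger pads; the fingertips stand 8 mm ahead of it and the grasp point (between the pads) lies 11 mm behind it; z points along the fingers, y is the line along which they close (so a half turn about z gives the same grasp; the last joint's range is limited). The gripper opens to 85 mm and grips with 20 to 120 N. Pads are 22 mm wide; open, the fingers measure 114 mm over their backs; the gripper's body (76 mm by 85 mm) begins 54 mm behind the grasp point. The pads swing forward as they close: fully open they stand 13 mm farther back than shut.
Start: joints at [-0.121, 0.276, 1.505, -0, 1.361, -0.121], TCP at [0.575, -0, 0.239] pointing down, gripper open.
Joint ranges: [-2.89, 2.89], [-0.75, 2.08], [0.22, 2.7], [-1.18, 4.32], [0.11, 2.71], [-2.7, 2.7]. Speed limits (rad/s): [2.57, 2.57, 3.14, 3.14, 3.14, 3.14].

### API

Orientations are given as a unit quaternion [w, x, y, z].
In Python, from rig import manip gives the robot as it stands.
- The arm moves only by the tool move_arm, never from a script. Its argument "deltas" is a list that holds one entry, the list of rows, each a list of 5 numbers: the shift along the tool's x, y, z normalised to -1 to 1, where 1 is 80 cm, then the turn about the tool's z normalised to -1 to 1, where 1 is 120 degrees, then the closure, from -1 (fully open) to 1 (shut). In form: [[[tx, ty, tz, twist, grip], ...]]. A call has 1 to 12 rows; each row is the pose to reach, as a shift and turn from the pose commanded when the call began, along the tool's axes at that moment; what a row does not reach only later rows make up. A row lasts 1/10 s, in which the tool goes at most 50 mm and 8.59 degrees, less where a joint would pass 70% of its speed; a pose out of reach is approached as far as the arm can. A call with a number of a shift or a turn outside -1 to 1 is refused whole. A call with a gripper value outside its range is refused whole. The fingers move at their own pace and stop on an object; "squeeze" is the grip in N (left out, the last holds). Time passes only in rows, so rows that repeat a pose let the fingers close. It gives the time, the measured TCP pose, the force, the opening and the grip force at its end, in the units of the state.
- manip.get_state(): the state, without advancing time (a new reading comes with each control period).
- manip.get_image(name): name is "scene" or "side" or "wrist"; returns the picture (384x512x3 uint8, red, green, blue); there is no depth.
- manip.camera_params(name): a dict with "fx", "fy", "cx", "cy" (pixels), "R" (3x3) and "t" (3): a world point X has camera coordinates R X + t; the wrist camera has in their place "tool_from_camera" (4x4, takes a point from camera to tool coordinates, whose origin is the TCP and whose axes are the flange's). Camera axes: x right, y down, z forward; pixel columns grow to the right and rows downward; lengths in m; the calibration is good to about 2 mm. The wrist camera is an equidistant fisheye: a pixel r from the principal point sees the ray r / f radians off the axis. A picture is of the moment at which its call begins: read the wrist's pose just before it. camera_params takes no time and is no camera call.
- manip.sign_off(): hands the job in; it is judged then, once.
The state is a dict: "clock": time; "qpos": joint angles; "qd": joint speeds; "effort": joint torques, N m; "position": TCP position; "ee_rot": TCP orientation; "contact_force": force on the tool from outside, world axes, zero at the start; "moment": the same for the moment, N m; "width": finger opening in m; "gripper_force": force on a finger pad.
Only numpy, scipy, OpenCV 4.12 (cv2) and the standard library are available. Lean on these libraries where they do the work, as an engineer would, in place of code of your own. Each camera call takes 0.05 s, during which the arm holds its last target. There are 200 camera calls.

### The job

Refit the compression spring on the upright spring rod: pick it up by its close-wound end and thread it, flat-wound end first, over the rod, twisting it slightly whenever it snags on one of the rod's two pins, until it stands fully home on the foot of the rod. Never force it: keep the push on the rod below 20 N. Leave the pin tin, tape measure, marker, awl and card packet where they are.

Things in the scene. Friction and masses are not known exactly. Their poses are not given: they have to be found in the camera images.
- coil_spring: Steel compression spring, 56 mm long, 31 mm outside diameter, standing upright, flat-wound end down. Origin on its axis at the underside, z up. Its upper half (28 to 56 mm up) is close-wound and rigid: grasp it there from above, fingertips 20 mm up or higher. The coils below give up to 12 mm, at about 0.8 N per mm; it does not twist in itself. Bore of the coils 25 mm.
- spring_foot (a point): Centre of the underside of the flat-wound end, the spring's lowest 6 mm, which moves up as the spring is compressed. This end has a bore of only 14 mm and one radial gap, 5.6 mm wide and right through, on the spring's +x side. Only through this gap can the rod's pins pass (free play about 0.1 rad either way).
- spring_rod: Round green foot, 62 mm across, screwed to the table, with an upright steel rod of 12 mm diameter. Origin at the centre of the underside, z up along the rod; +x points to the flat ear (53 mm out) with one big screw. Two key pins, 4 mm square, stick out sideways to 11 mm from the rod's axis, with their axes 46 and 24 mm above the seat.
- rod_seat (a point): Centre of the flat seat, 34 mm across and 14 mm above the table, on which the spring's flat-wound end must finally stand.
- rod_end (a point): Top of the rod, 62 mm above the seat; its last 6 mm taper to 6 mm diameter. Seen from above, the upper pin points 0.1 to 1.45 rad clockwise of the rod's +x, the lower pin 0.15 to 1.5 rad counter-clockwise of it; where exactly is not measured and must be felt (or seen).
- pin_tin: Round tin, 62 mm across, 25 mm high; origin under its centre. Leave it.
- tape_measure: Round roll-up tape measure, 52x69x20 mm, lying flat; origin under its centre. Leave it.
- marker_1: Felt marker, 132 mm long, 16 mm high, lying; origin under its centre, long axis y. Leave it.
- awl: Awl with a wooden handle, 146 mm long, 26 mm high, lying; origin under its centre, long axis y. Leave it.
- card_packet: Packet of cards, 56x85x17 mm, lying; origin under its centre. Leave it.
Not all that is in view belongs to the job. What is meant by the spring_rod is not pink or red, and is the larger of those in its own colour.

How it is judged:
On the way, in this order (a step that is already met when the one before it is completed fails the run):
1. the spring's flat-wound end is round the rod and past the upper pin (z of spring_foot in the frame of rod_seat below 0.041 m and horizontal distance between spring_foot and rod_seat below 0.005 m), for 0.1 s.
2. the flat-wound end is past the lower pin (z of spring_foot in the frame of rod_seat below 0.018 m and horizontal distance between spring_foot and rod_seat below 0.005 m), for 0.1 s.
At the end, for the whole second after the job is handed in: The spring stands round the rod, at rest and let go, its flat-wound end within 3 mm of the seat in height and within 5 mm of the rod's axis, upright within 7 degrees (z of spring_foot in the frame of rod_seat below 0.003 m and horizontal distance between spring_foot and rod_seat below 0.005 m and angle between coil_spring's own z axis and vertical below 0.12 rad and linear speed of coil_spring below 0.01 m/s); the robot touches nothing.
It fails at once if the spring is pushed against the rod, its pins or its foot with more than 20 N (contact force between coil_spring and spring_rod above 20 N).
It fails at once if a bystander is moved by more than 30 mm (distance of any of pin_tin, tape_measure, marker_1, awl, card_packet from where it was at the start of the episode above 0.03 m).
It also fails if it takes over 61 s, if anything falls off the work surface, if the arm or the gripper's body presses on something with over 40 N, if the wrist force passes 120 N, or if a joint passes its speed limit or range.

## Working session

There is one attempt and no reset: what is moved stays moved. The work goes in short steps, Python scripts to look and compute and a tool call to move; the robot and the scene stay as the last step left them, time stands still between calls to the robot, and variables do not carry over. Pictures are saved under pics/ and viewed, at most 10 in all, crops included, and the job is handed in when it is done.

Besides the shell and the picture viewer there is one more tool, called after "Request:" by a JSON object that holds its "op" and its "data", one argument or row to a line. move_arm: Moves the arm, as the interface text tells. Scaled input: -1 to 1 covers 80 cm each way for a shift and 120 degrees each way for a turn. Its arguments: {"type":"object","properties":{"deltas":{"type":"array","items":{"type":"array","items":{"type":"array","items":{"type":"number","minimum":-1,"maximum":1}}}},"squeeze":{"type":"number"}},"required":["deltas"]}

```bash
mkdir -p pics; ls; python3 - <<'E'
from rig import manip
import cv2,numpy as np
s=manip.get_state();print(s)
ims=[]
for n in ("scene","side","wrist"):
    im=manip.get_image(n);cv2.imwrite(f"pics/{n}0.png",im[:,:,::-1]);p=manip.camera_params(n);print(n,{k:np.round(v,4).tolist() for k,v in p.items()})
E
```

```text
pics
{'clock': 0.0, 'qpos': array([-1.21000202e-01,  2.76593631e-01,  1.50618894e+00, -1.60281403e-05,
        1.36070517e+00, -1.21022015e-01]), 'qd': array([ 0.00146415, -0.00140912,  0.00122815, -0.00088851,  0.00124363,
       -0.00132117]), 'effort': array([ 6.20495921e-04, -4.16768074e+01, -2.45808578e+01, -1.52056768e-04,
        1.11346930e-02,  1.69860516e-05]), 'position': array([5.74455291e-01, 5.50990310e-05, 2.38418252e-01]), 'ee_rot': array([-7.41164580e-04,  7.07097564e-01,  7.07115363e-01, -5.90402768e-04]), 'contact_force': array([ 0.75416884,  0.35111004, -0.47454098]), 'moment': array([-0.00265532,  0.01429815, -0.02905946]), 'gripper_force': 0.0, 'width': 0.08549037895798894}
scene {'fx': 496.6536, 'fy': 496.6536, 'cx': 249.1652, 'cy': 196.1115, 'R': [[0.6287, -0.7776, 0.0092], [-0.3827, -0.3196, -0.8668], [0.677, 0.5415, -0.4985]], 't': [-0.4, 0.2538, 0.9623]}
side {'fx': 464.8342, 'fy': 464.8342, 'cx': 258.6212, 'cy': 190.1326, 'R': [[0.8826, -0.47, 0.0101], [-0.1783, -0.3546, -0.9179], [0.435, 0.8083, -0.3968]], 't': [-0.5119, 0.1452, 0.9162]}
wrist {'fx': 297.3186, 'fy': 297.3186, 'cx': 252.1564, 'cy': 194.186, 'tool_from_camera': [[-0.0002, -0.9569, -0.2905, 0.0728], [1.0, 0.0002, -0.0013, 0.0017], [0.0013, -0.2905, 0.9569, -0.134], [0.0, 0.0, 0.0, 1.0]]}
```

View pics/scene0.png

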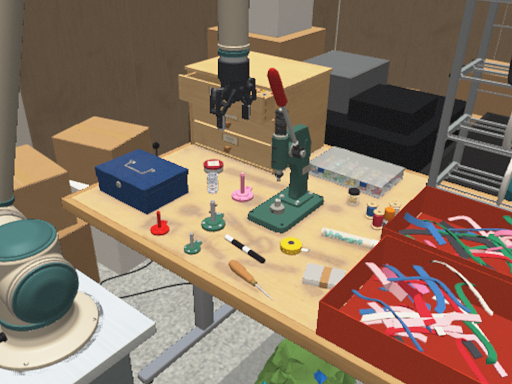

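View pics/wrist0.png

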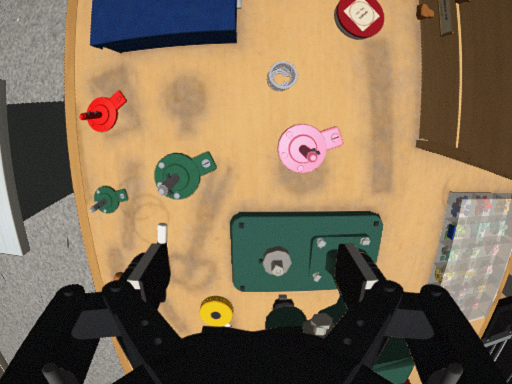

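The wrist view shows the spring at (282,76), the large green rod foot at (180,175) with its ear towards (208,163), and the rod top at (167,186). A smaller green decoy sits at (108,199). I'll convert these to positions.

```bash
cat > h.py <<'E'
from rig import manip
import cv2,numpy as np
from scipy.spatial.transform import Rotation as Ro
def grab(name,fn=None):
    s=manip.get_state(); im=manip.get_image(name)
    if fn: cv2.imwrite(f"pics/{fn}.png",im[:,:,::-1])
    return s,im
def wcam(s):
    q=s["ee_rot"]; T=np.eye(4);T[:3,:3]=Ro.from_quat([q[1],q[2],q[3],q[0]]).as_matrix();T[:3,3]=s["position"]
    p=manip.camera_params("wrist"); return p,T@np.array(p["tool_from_camera"])
def wray(s,u,v):
    p,M=wcam(s); d=np.array([u-p["cx"],v-p["cy"]])/p["fx"]; r=np.hypot(*d)+1e-12
    return M[:3,3],M[:3,:3]@np.array([*(np.sin(r)*d/r),np.cos(r)])
def cray(name,u,v):
    p=manip.camera_params(name);R=np.array(p["R"]);d=np.array([(u-p["cx"])/p["fx"],(v-p["cy"])/p["fy"],1.])
    return -R.T@np.array(p["t"]),R.T@d
def onz(ray,z):
    o,d=ray; return o+d*(z-o[2])/d[2]
def wproj(s,X):
    p,M=wcam(s); c=M[:3,:3].T@(np.asarray(X)-M[:3,3]); r=np.arctan2(np.hypot(c[0],c[1]),c[2]); n=np.hypot(c[0],c[1])
    return np.array([p["cx"],p["cy"]])+p["fx"]*r*c[:2]/n
E
python3 - <<'E'
from h import *
s=manip.get_state()
for n,u,v,z in [("spring top",282,76,.056),("foot",178,175,.01),("ear",208,163,.01),("rodtop",163,190,.076),("tin",360,18,.025),("small foot",106,199,.005)]:
    print(n,onz(wray(s,u,v),z).round(4))
for n,u,v,z in [("spring top",212,166,.056),("rodtop",212,203,.076),("foot",213,221,.01)]: print("scene",n,onz(cray("scene",u,v),z).round(4))
im=cv2.imread("pics/scene0.png"); a=cv2.resize(im[140:260,140:260],(480,480),interpolation=cv2.INTER_CUBIC)
im=cv2.imread("pics/side0.png"); b=cv2.resize(im[130:330,100:400],(720//1*1,480),interpolation=cv2.INTER_CUBIC)
cv2.imwrite("pics/side0c.png",b)
E
```

```text
spring top [0.6068 0.1059 0.056 ]
foot [ 0.4806 -0.0116  0.01  ]
ear [0.5203 0.0035 0.01  ]
rodtop [ 0.4801 -0.0126  0.076 ]
tin [0.7055 0.1892 0.025 ]
small foot [ 0.3683 -0.046   0.005 ]
scene spring top [0.6439 0.1463 0.056 ]
scene rodtop [ 0.4637 -0.0205  0.076 ]
scene foot [ 0.4792 -0.0071  0.01  ]
```

View pics/side0c.png

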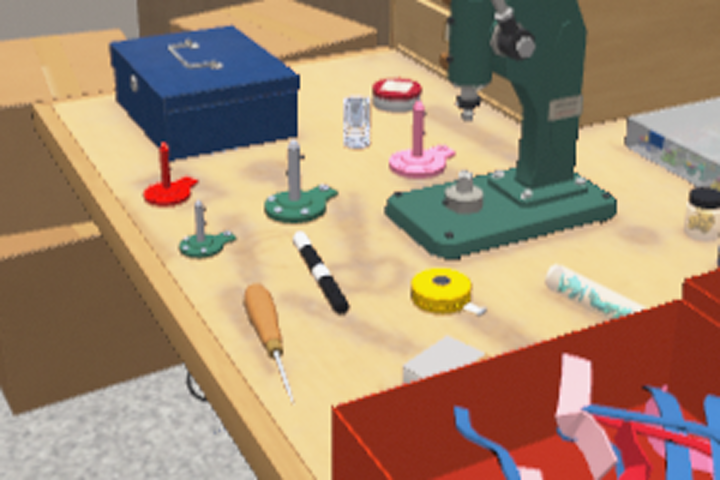

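Request:
{"op": "move_arm", "data": {
  "deltas": [
    [[-0.075,-0.118,0.16,0,-1],[-0.075,-0.118,0.16,0,-1],[-0.075,-0.118,0.16,0,-1],[-0.075,-0.118,0.16,0,-1],[-0.075,-0.118,0.16,0,-1],[-0.075,-0.118,0.16,0,-1]]
  ]
}}

```text
clock: 0.75
position: [0.4818, -0.0602, 0.1119]
ee_rot: [0.001, 0.707, 0.707, 0.001]
contact_force: [0.3, -0.4, 1.5]
width: 0.0851
gripper_force: 0.0
```

```bash
python3 - <<'E'
from h import *
s,im=grab("wrist","rod1");print(s["position"],s["contact_force"],s["clock"])
uv=wproj(s,[.48,-.012,.04]);print(uv,wproj(s,[.48,-.012,.076]))
u,v=uv.astype(int);x0,y0=max(u-75,0),max(v-75,0)
c=im[y0:y0+150,x0:x0+150];print(x0,y0)
cv2.imwrite("pics/rod1c.png",cv2.resize(c[:,:,::-1],(600,600),interpolation=cv2.INTER_CUBIC))
E
```

```text
[ 0.48177119 -0.06018654  0.11185653] [ 0.25400459 -0.4039638   1.49068898] 0.75
[247.34597839 141.93752056] [246.38456603 149.34596929]
172 66
```

View pics/rod1c.png

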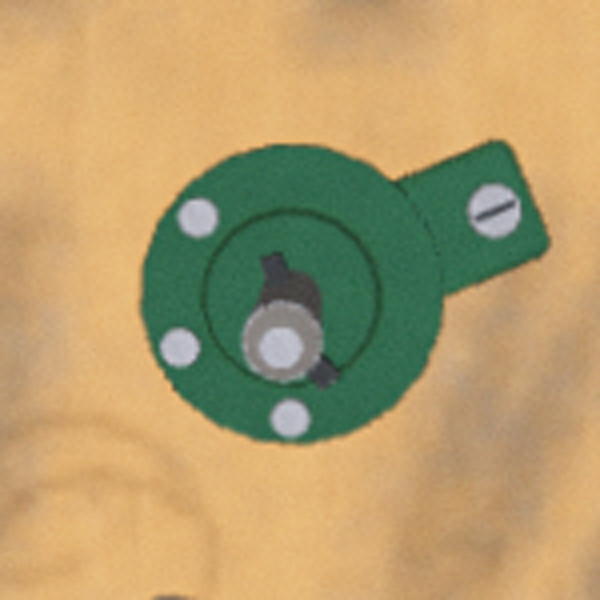

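The large green foot is centred at (292,296) in the crop, with its screw at (494,210). The upper pin's end is near (326,373), lower right of the rod, and the lower pin's end is near (273,262), above it. Next I'll work out the geometry.

```bash
python3 - <<'E'
from h import *
from types import SimpleNamespace
s=manip.get_state()
P=lambda x,y,z: onz(wray(s,(x+.5)/4-.5+172,(y+.5)/4-.5+66),z)[:2]
im=cv2.imread("pics/rod1.png");hsv=cv2.cvtColor(im,cv2.COLOR_BGR2HSV)
m=cv2.inRange(hsv,(60,90,40),(95,255,200));m[:,:172]=0;m[:,322:]=0;m[216:]=0
cs,_=cv2.findContours(m,cv2.RETR_EXTERNAL,cv2.CHAIN_APPROX_NONE)
c=max(cs,key=cv2.contourArea)
w=np.array([onz(wray(s,*p[0]),.008)[:2] for p in c])
seat=P(292,298,.014);top=P(282,347,.076);scr=P(494,210,.008)
# circle fit to rim excluding ear
d=w-seat;a=np.arctan2(d[:,1],d[:,0]);k=np.abs(np.angle(np.exp(1j*(a-.39))))>.75
A=np.c_[2*w[k],np.ones(k.sum())];x=np.linalg.lstsq(A,(w[k]**2).sum(1),rcond=None)[0]
print("rim fit z.008",x[:2],np.sqrt(x[2]+x[0]**2+x[1]**2))
print("seat",seat,"top",top,"ear",scr)
ctr=(x[:2]+seat)/2
ang=lambda p,c=ctr:np.arctan2(*(p-c)[::-1])
ea=ang(scr);print("ctr",ctr,"ear",ea,np.linalg.norm(scr-ctr))
up=P(326,373,.060);lo=P(273,262,.038)
for c in (ctr,top,seat):
    print("upper",ang(up,c),ang(up,c)-ea,np.linalg.norm(up-c),"lower",ang(lo,c),ang(lo,c)-ea,np.linalg.norm(lo-c))
E
```

```text
rim fit z.008 [ 0.47805928 -0.01334567] 0.02900400073905213
seat [ 0.47858294 -0.01378924] top [ 0.47853515 -0.01387311] ear [0.51885425 0.00368356]
ctr [ 0.47832111 -0.01356746] ear 0.4023811190141257 0.04405147735935141
upper -0.8100849135638623 -1.212466032577988 0.009671386528256326 lower 1.8419145842037656 1.4395334651896399 0.009241718482063213
upper -0.8040981505594321 -1.2064792695735578 0.00930258311910512 lower 1.854877262789107 1.4524961437749813 0.009594339738666309
upper -0.8140236191963087 -1.2164047382104344 0.009330290087258287 lower 1.8621597727041763 1.4597786536900506 0.009527478753492575
```

Request:
{"op": "move_arm", "data": {
  "deltas": [
    [[0.12,0.156,0,0,-1],[0.12,0.156,0,0,-1],[0.12,0.156,0,0,-1],[0.12,0.156,0,0,-1],[0.12,0.156,0,0,-1],[0.12,0.156,0,0,-1]]
  ]
}}

```text
clock: 1.4
position: [0.6051, 0.0361, 0.1117]
ee_rot: [0.0, 0.707, 0.707, -0.0]
contact_force: [-0.1, -0.1, -1.1]
width: 0.0855
gripper_force: 0.0
```

```bash
python3 - <<'E'
from h import *
s,im=grab("wrist","spr1");print(s["position"],s["contact_force"],s["clock"])
uv=wproj(s,[.607,.106,.03]);print(uv)
u,v=uv.astype(int);x0,y0=max(u-40,0),max(v-40,0)
c=im[y0:y0+80,x0:x0+80];print(x0,y0)
cv2.imwrite("pics/spr1c.png",cv2.resize(c[:,:,::-1],(560,560),interpolation=cv2.INTER_CUBIC))
E
```

```text
[0.6051036  0.03607966 0.1117176 ] [-0.13380671 -0.07921075 -1.10999658] 1.4
[252.97554531 110.4735667 ]
212 70
```

View pics/spr1c.png

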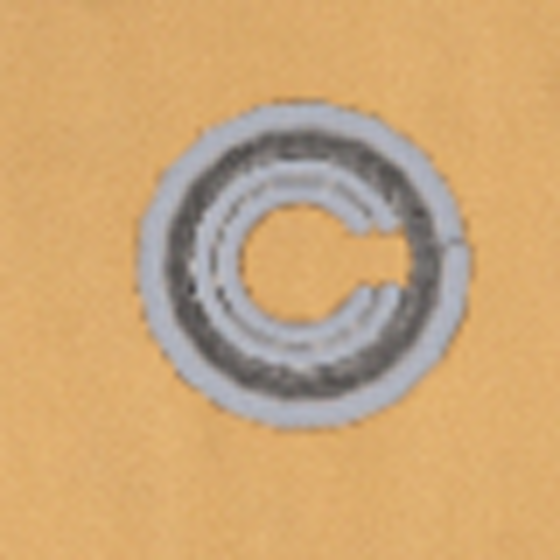

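The spring's top ring is centred at about (304,264) in the crop, and the narrow end's gap opens to the right (+x), around (385,259). I'll compute its centre and gap angle.

```bash
python3 - <<'E'
from h import *
s=manip.get_state()
P=lambda x,y,z: onz(wray(s,(x+.5)/7-.5+212,(y+.5)/7-.5+70),z)[:2]
print("top",P(304,264,.056),"L",P(138,264,.056),"R",P(470,264,.056),"T",P(304,99,.056),"B",P(304,429,.056))
c=P(297,264,.003);print("bore bottom",c)
c2=P(297,264,.006)
for a,b in (((372,231),(365,288)),((396,231),(398,288))):
    p=P(*a,.006);q=P(*b,.006);m=(p+q)/2;print("gap",np.linalg.norm(p-q),np.arctan2(*(m-c2)[::-1]),np.linalg.norm(m-c2))
print(s["qpos"],s["position"])
E
```

```text
top [0.60775859 0.10793954] L [0.5928228  0.10802946] R [0.62271179 0.10808135] T [0.60775001 0.12300463] B [0.60777473 0.09286743]
bore bottom [0.60735441 0.10778337]
gap 0.006618436764158131 0.06818365611162466 0.008138252607586974
gap 0.006572585730830562 0.05134508120491989 0.011376376429103675
[-5.57086826e-02  4.15156847e-01  1.62647253e+00 -5.26690279e-04
  1.10054375e+00 -5.55365424e-02] [0.60457488 0.03562523 0.11165799]
```

Request:
{"op": "move_arm", "data": {
  "deltas": [
    [[0.09,0.003,0,0,-1],[0.09,0.003,0,0,-1],[0.09,0.003,0.05,0,-1],[0.09,0.003,0.096,0,-1],[0.09,0.003,0.096,0,-1],[0.09,0.003,0.096,0,1],[0.09,0.003,0.096,0,1],[0.09,0.003,0.096,0,1],[0.09,0.003,0.096,0,1],[0.09,0.003,0.096,0,1]]
  ],
  "squeeze": 25
}}

```text
clock: 2.45
position: [0.6088, 0.1079, 0.0358]
ee_rot: [0.001, 0.707, 0.707, 0.001]
contact_force: [-0.3, -0.8, 1.1]
width: 0.0297
gripper_force: 28.2
```

Request:
{"op": "move_arm", "data": {
  "deltas": [
    [[0,0,0,0,-0.2],[0,0,0,0,-0.2],[0,0,0,0.667,-0.2],[0,0,0,0.667,-0.2],[0,0,0,0.667,-0.2],[0,0,0,0.667,-0.2],[0,0,0,0.667,-0.2],[0,0,0,0.667,-0.2],[0,0,0,0.667,-0.2],[0,0,0,0.667,-0.2],[0,0,0,0.667,-0.2],[0,0,0,0.667,-0.2]]
  ]
}}

```text
clock: 3.65
position: [0.6076, 0.1081, 0.0343]
ee_rot: [-0.0, 0.996, 0.085, -0.0]
contact_force: [-0.1, 0.8, 0.4]
width: 0.0517
gripper_force: 0.0
```

Request:
{"op": "move_arm", "data": {
  "deltas": [
    [[0,0,0,0,-0.2],[0,0,0,0,1],[0,0,0,0,1],[0,0,0,0,1],[0,0,0,0,1]]
  ],
  "squeeze": 30
}}

```text
clock: 4.15
position: [0.6078, 0.108, 0.0345]
ee_rot: [0.0, 0.996, 0.087, -0.0]
contact_force: [-0.9, -0.7, 0.2]
width: 0.0302
gripper_force: 31.5
```

```bash
python3 - <<'E'
from h import *
s,im=grab("wrist","held0");s2=manip.get_state()
R=Ro.from_quat(np.roll(s["ee_rot"],-1)).as_matrix()
print(s["position"],s2["position"],R.round(4).tolist(),s["qpos"],s["contact_force"],s["moment"],s["width"])
c=im[150:384,130:380]
cv2.imwrite("pics/held0c.png",cv2.resize(c[:,:,::-1],None,fx=2.4,fy=2.4,interpolation=cv2.INTER_CUBIC))
E
```

```text
[0.60778086 0.10800628 0.03453936] [0.60778167 0.10798317 0.03456177] [[0.9849, 0.1732, -0.0001], [0.1732, -0.9849, -0.0], [-0.0001, -0.0, -1.0]] [ 6.32108283e-02  5.09775644e-01  1.68611926e+00 -7.52155083e-06
  9.45753375e-01  1.45990977e+00] [-0.93495084 -0.67996618  0.19293062] [0.01115614 0.06103895 0.00369805] 0.030173735353716775
```

View pics/held0c.png

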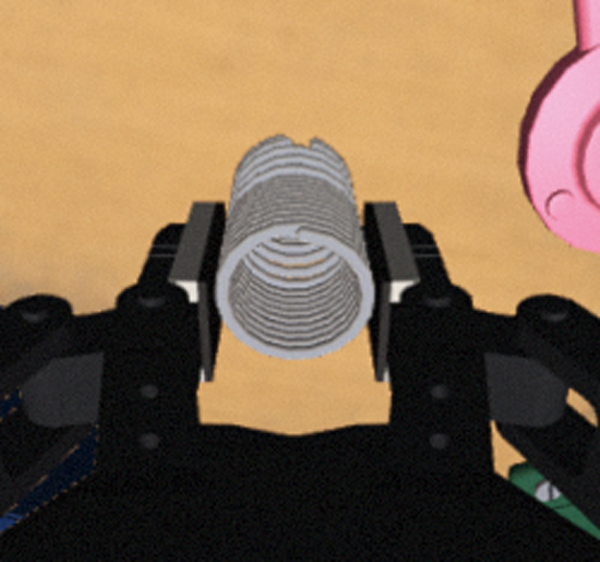

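Request:
{"op": "move_arm", "data": {
  "deltas": [
    [[0,0,-0.06,0,1],[0,0,-0.1125,0,1],[-0.04,0.026,-0.1125,0.07,1],[-0.09,0.059,-0.1125,0.14,1],[-0.14,0.092,-0.1125,0.21,1],[-0.1856,0.122,-0.1125,0.28,1],[-0.1856,0.122,-0.1125,0.35,1],[-0.1856,0.122,-0.1125,0.415,1],[-0.1856,0.122,-0.1125,0.415,1],[-0.1856,0.122,-0.1125,0.415,1]]
  ]
}}

```text
clock: 5.2
position: [0.4785, -0.0138, 0.1245]
ee_rot: [-0.0, 0.941, -0.339, 0.0]
contact_force: [-0.3, 0.4, -1.5]
width: 0.0303
gripper_force: 31.5
```

```bash
python3 - <<'E'
from h import *
s,im=grab("wrist","held1");s2,i2=grab("side","side1");s3,i3=grab("scene","scene1")
R=Ro.from_quat(np.roll(s["ee_rot"],-1)).as_matrix()
print([x["position"].round(4) for x in (s,s2,s3)],R.round(4).tolist(),s["contact_force"],s["moment"],s["qpos"])
def proj(n,X):
    p=manip.camera_params(n);c=np.array(p["R"])@X+p["t"];return np.array([p["fx"]*c[0]/c[2]+p["cx"],p["fy"]*c[1]/c[2]+p["cy"]])
out=[]
for n,i in (("side",i2),("scene",i3)):
    u,v=proj(n,[.4785,-.0138,.08]).astype(int);print(n,u,v)
    out.append(cv2.resize(i[v-45:v+45,u-30:u+30,::-1],(390,585),interpolation=cv2.INTER_CUBIC))
cv2.imwrite("pics/two1.png",np.hstack(out))
E
```

```text
[array([ 0.4785, -0.0138,  0.1245]), array([ 0.4786, -0.0137,  0.1245]), array([ 0.4786, -0.0136,  0.1244])] [[0.7697, -0.6384, 0.0001], [-0.6384, -0.7697, 0.0], [0.0001, -0.0001, -1.0]] [-0.32904904  0.35278467 -1.49856436] [ 0.02855872  0.0218558  -0.03554043] [-1.74350147e-01  2.30548967e-01  1.88178374e+00  7.40866196e-05
  1.02912012e+00  2.08884630e+00]
side 223 186
scene 214 198
```

View pics/two1.png

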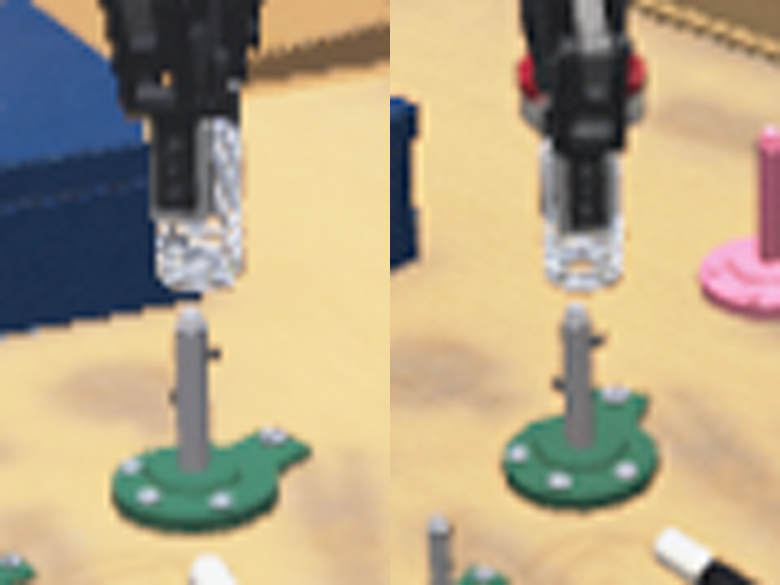

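Both fixed views show the spring above the rod. Its bottom centre looks about 1.5 px right of the rod axis: side (200,285) against (190,315), scene (584,285) against (575,312) in the crops. I'll measure that more finely.

```bash
cat > meas.py <<'E'
from h import *
def proj(n,X):
    p=manip.camera_params(n);c=np.array(p["R"])@X+p["t"];return np.array([p["fx"]*c[0]/c[2]+p["cx"],p["fy"]*c[1]/c[2]+p["cy"]]),c[2]
def edges(S,v,u0,th):
    r=S[v].astype(float);a=int(u0)
    def go(st):
        i=a
        while abs(i-a)<14 and r[i]<th: i+=st
        return i-st+st*(th-r[i-st])/(r[i]-r[i-st]+1e-9)
    return go(-1),go(1)
if __name__=="__main__":
  for n in ("side","scene"):
    im=cv2.imread(f"pics/{n}1.png");S=cv2.cvtColor(im,cv2.COLOR_BGR2HSV)[:,:,1]
    (u,v),d=proj(n,[.4785,-.0138,.08]);print(n,u,v,"px/mm",manip.camera_params(n)["fx"]/d/1000)
    for z in (.10,.097,.094,.091):
        (uu,vv),_=proj(n,[.4785,-.0138,z]);e=edges(S,int(round(vv)),round(uu)+1,65);print(" spring",z,int(round(vv)),uu.round(2),np.round(e,2),np.mean(e).round(2)-uu)
    for z in (.072,.066,.052,.046,.03,.026,.02):
        (uu,vv),_=proj(n,[.4785,-.0138,z]);e=edges(S,int(round(vv)),round(uu),65);print(" rod",z,int(round(vv)),uu.round(2),np.round(e,2),np.mean(e).round(2)-uu)
E
python3 meas.py
```

```text
side 223.2552212007721 186.38897990359573 px/mm 0.42981613551686454
 spring 0.1 178 223.08 [216.7  229.78] 0.15866369974907002
 spring 0.097 180 223.11 [216.62 229.79] 0.1024172750724972
 spring 0.094 181 223.13 [216.69 229.95] 0.1862289214517432
 spring 0.091 182 223.16 [216.69 229.72] 0.040098446373662
 rod 0.072 190 223.32 [219.31 224.63] -1.3540627851704983
 rod 0.066 192 223.38 [219.43 224.67] -1.3254301476395085
 rod 0.052 197 223.49 [219.45 224.71] -1.4144168489526976
 rod 0.046 200 223.55 [219.21 224.71] -1.5850416021832814
 rod 0.03 206 223.68 [219.32 224.75] -1.6389709972174558
 rod 0.026 207 223.71 [219.49 224.75] -1.5922124506153637
 rod 0.02 210 223.76 [219.73 224.75] -1.5218956453922488
scene 214.00980306099763 198.4254863153561 px/mm 0.40088019086058296
 spring 0.1 191 213.8 [207.   219.58] -0.5086595560168519
 spring 0.097 192 213.83 [207.1  219.59] -0.48054921407387496
 spring 0.094 194 213.86 [213.   219.57] 2.41763855188222
 spring 0.091 195 213.89 [207.24 218.82] -0.8640965397702018
 rod 0.072 201 214.09 [210.19 214.06] -1.9633119981272955
 rod 0.066 203 214.16 [209.94 214.48] -1.9455928651770193
 rod 0.052 208 214.3 [210.29 214.42] -1.9497584641934793
 rod 0.046 210 214.36 [210.21 214.43] -2.0410532254475697
 rod 0.03 215 214.52 [210.37 215.05] -1.8130875654786394
 rod 0.026 217 214.56 [210.28 215.04] -1.9032770972974618
 rod 0.02 219 214.62 [210.16 215.02] -2.0333245494578307
```

```bash
python3 - <<'E'
from h import *
s=manip.get_state()
# spring top in hand (relative to tool, from held0)
p=manip.camera_params("wrist");M=np.array(p["tool_from_camera"])
def tray(u,v,zt):
    d=np.array([u-p["cx"],v-p["cy"]])/p["fx"];r=np.hypot(*d);D=M[:3,:3]@np.array([*(np.sin(r)*d/r),np.cos(r)]);o=M[:3,3]
    return o+D*(zt-o[2])/D[2]
print("spring top centre in tool",tray(130+295.5/2.4-.5,150+292.5/2.4-.5,-.0215), "gap",tray(130+297.5/2.4-.5,150+143/2.4-.5,.031))
im=cv2.imread("pics/held1.png");hsv=cv2.cvtColor(im,cv2.COLOR_BGR2HSV)
m=cv2.inRange(hsv,(60,90,40),(95,255,200))
n,l,st,ce=cv2.connectedComponentsWithStats(m)
for k in np.argsort(-st[1:,4])[:4]+1: print(st[k],ce[k].round(1),onz(wray(s,*ce[k]),.01).round(4))
cv2.imwrite("pics/held1c.png",cv2.resize(im[80:330,130:380],(700,700),interpolation=cv2.INTER_CUBIC)[:600])
E
```

```text
spring top centre in tool [ 6.10173942e-03  3.89362088e-05 -2.15000000e-02] gap [0.01651924 0.00068935 0.031     ]
[ 158    0  187   91 9267] [254.5  33.8] [ 0.5834 -0.1033  0.01  ]
[ 196  157   91   62 2984] [244.7 184. ] [ 0.4902 -0.0149  0.01  ]
[320 231  47  41 992] [343.5 249.8] [ 0.3787 -0.0461  0.01  ]
```

View pics/held1c.png

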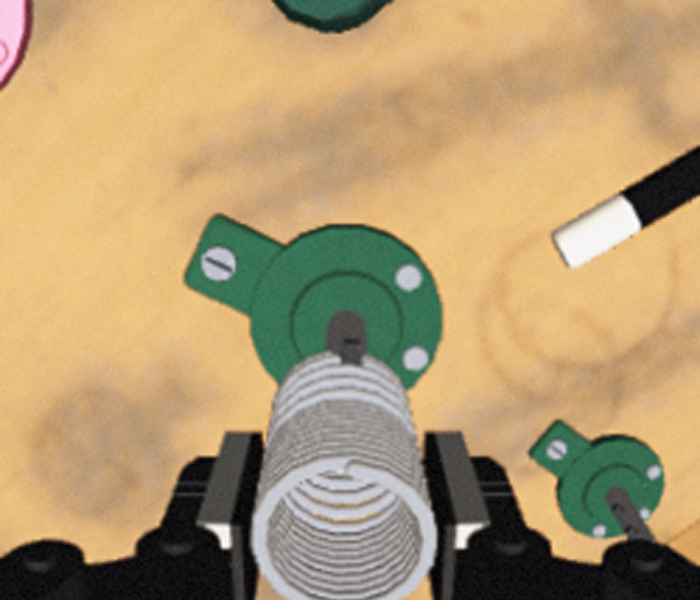

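Held view: the seat ring's centre is at (348,323) in the crop, the spring's top ring at (345,533), and the screw at (218,264). I'll compare these in tool coordinates, then cross-check against the fixed views.

```bash
python3 - <<'E'
from h import *
s=manip.get_state()
q=lambda x,y:((x+.5)/2.8-.5+130,(y+.5)/2.8-.5+80)
for n,x,y,z in [("seat ring",348,323,.014),("spring top",345.5,533,.0345+.09-.0345+.056),("screw",218,264,.008),("flange left/right ctr",346,318,.004)]:
    w=onz(wray(s,*q(x,y)),z);R=Ro.from_quat(np.roll(s["ee_rot"],-1)).as_matrix()
    print(n,w.round(4),"tool",(R.T@(w-s["position"])).round(4))
# same features in rod1 relative to the then camera are in first estimate; fixed cameras: foot / tops
from meas import proj
im={n:cv2.imread(f"pics/{n}1.png") for n in("side","scene")}
from meas import edges
# two-view triangulation with rod and spring offsets
for lab,du in (("rod",(-1.45,-1.95)),("spring",(.12,-.5))):
    A=[];b=[]
    for (n,d) in zip(("side","scene"),du):
        p0,_=proj(n,[.4785,-.0138,.08]);J=np.array([proj(n,np.array([.4785,-.0138,.08])+.001*np.eye(3)[k])[0][0]-p0[0] for k in(0,1)]);A.append(J);b.append(d)
    print(lab,"offset mm",np.linalg.solve(A,b).round(2))
# ring of marker: screw & foot in original scene images
m=cv2.inRange(cv2.cvtColor(im["side"],cv2.COLOR_BGR2HSV),(60,80,30),(95,255,220))
for n in im:
    m=cv2.inRange(cv2.cvtColor(im[n],cv2.COLOR_BGR2HSV),(60,80,30),(95,255,220));u,v=proj(n,[.4785,-.0138,.008])[0].astype(int)
    t=m[v-20:v+20,u-30:u+30];ys,xs=np.nonzero(t);
    for z in(.002,.008,.013): print(n,z,proj(n,[.4785,-.0138,z])[0].round(1))
    for r in range(v-12,v+16,2):
        c=np.nonzero(m[r,u-30:u+35])[0]
        if len(c):print(n,r,c.min()+u-30,c.max()+u-30,end="; ")
    print()
E
```

```text
seat ring [ 0.4783 -0.0154  0.014 ] tool [0.0009 0.0016 0.1104]
spring top [ 0.4837 -0.0182  0.146 ] tool [ 0.0069  0.0002 -0.0216]
screw [0.5174 0.0045 0.008 ] tool [ 0.0182 -0.0387  0.1164]
flange left/right ctr [ 0.4776 -0.0141  0.004 ] tool [-0.0005  0.001   0.1204]
rod offset mm [-1.27  5.42]
spring offset mm [1.79 3.32]
side 0.002 [223.9 216.4]
side 0.008 [223.9 214.2]
side 0.013 [223.8 212.3]
side 208 231 232; side 210 217 239; side 212 215 236; side 214 211 234; side 216 211 234; side 218 212 234; side 220 213 231; side 222 221 223; side 228 193 197; 
scene 0.002 [214.8 224.6]
scene 0.008 [214.7 222.7]
scene 0.013 [214.7 221. ]
scene 214 221 248; scene 216 216 248; scene 218 206 248; scene 220 203 223; scene 222 205 223; scene 224 202 224; scene 226 202 223; scene 228 204 221; scene 230 209 216;
```

Request:
{"op": "move_arm", "data": {
  "deltas": [
    [[-0.005,0.0008,0,0,1],[-0.005,0.0008,0.008,0,1],[-0.005,0.0008,0.016,0,1],[-0.005,0.0008,0.02,0,1],[-0.005,0.0008,0.0225,0,1],[-0.005,0.0008,0.0225,0,1]]
  ]
}}

```text
clock: 5.95
position: [0.4748, -0.0117, 0.1061]
ee_rot: [0.0, 0.94, -0.341, -0.0]
contact_force: [-0.9, 0.4, -0.5]
width: 0.0299
gripper_force: 31.5
```

```bash
cat > look.py <<'E'
from meas import *
import sys
def main(t):
    s0=manip.get_state();s,i2=grab("side","side"+t);_,i3=grab("scene","scene"+t);s=manip.get_state()
    R=Ro.from_quat(np.roll(s["ee_rot"],-1)).as_matrix();F=(s0["contact_force"]+s["contact_force"])/2
    print(s["clock"],s["position"].round(4),"F tool",(R.T@F).round(2),"M tool",(R.T@s["moment"]).round(3),"yaw toolx",np.arctan2(R[1,0],R[0,0]).round(3),"q6",s["qpos"][5].round(2))
    zf=s["position"][2]-.0345
    for n,im in(("side",i2),("scene",i3)):
        S=cv2.cvtColor(im,cv2.COLOR_RGB2HSV)[:,:,1];o=[]
        for zs in ((zf+.003,zf+.006,zf+.009,zf+.012),(zf-.006,zf-.01,.03,.025,.02)):
            a=[]
            for z in zs:
                uu,vv=proj(n,[.4785,-.0138,z])[0];e=edges(S,int(round(vv)),round(uu)-1,65);a.append([np.mean(e)-uu,e[1]-e[0]])
            o.append(a)
        print(n,"spring",np.round(o[0],1).tolist(),"rod",np.round(o[1],1).tolist())
if __name__=="__main__": main(sys.argv[1])
E
python3 look.py 2
```

```text
6.05 [ 0.4751 -0.0118  0.1065] F tool [-0.72  0.32  0.59] M tool [ 0.066 -0.007  0.029] yaw toolx -0.695 q6 2.09
side spring [[-1.8, 14.3], [-1.2, 12.8], [-1.1, 13.0], [-1.4, 13.4]] rod [[-1.9, 8.2], [-1.4, 5.3], [-1.6, 5.4], [-1.5, 5.4], [-1.5, 5.0]]
scene spring [[-2.4, 12.4], [-2.2, 12.0], [-2.1, 12.5], [-2.2, 12.4]] rod [[-2.3, 9.2], [-1.1, 5.9], [-1.8, 4.6], [-1.9, 4.8], [-2.0, 4.9]]
```

Request:
{"op": "move_arm", "data": {
  "deltas": [
    [[0,0,0.0025,0,1],[0,0,0.005,0,1],[0,0,0.0075,0,1],[0,0,0.0095,0,1],[0,0,0.0095,0,1]]
  ]
}}

```text
clock: 6.55
position: [0.4748, -0.0117, 0.0986]
ee_rot: [0.0, 0.94, -0.341, -0.0]
contact_force: [0.2, -1.2, -0.8]
width: 0.0302
gripper_force: 31.5
```

```bash
python3 look.py 3
```

```text
6.65 [ 0.475  -0.0117  0.0989] F tool [0.61 0.45 0.53] M tool [ 0.006  0.007 -0.002] yaw toolx -0.695 q6 2.09
side spring [[-1.4, 13.2], [-1.5, 13.3], [-1.4, 13.4], [-1.9, 14.2]] rod [[-1.4, 9.1], [-1.4, 5.3], [-1.6, 5.5], [-1.5, 5.4], [-1.5, 5.0]]
scene spring [[-2.3, 12.2], [-2.3, 12.3], [-1.9, 12.1], [-2.2, 12.0]] rod [[-2.4, 7.4], [-1.9, 4.2], [-1.8, 4.6], [-1.9, 4.7], [-2.0, 4.9]]
```

Request:
{"op": "move_arm", "data": {
  "deltas": [
    [[0,0,0.0025,0,1],[0,0,0.005,0,1],[0,0,0.0075,0,1],[0,0,0.01,0,1],[0,0,0.01,0,1],[0,0,0.01,0,1]]
  ]
}}

```text
clock: 7.25
position: [0.475, -0.0118, 0.0908]
ee_rot: [0.0, 0.94, -0.341, -0.0]
contact_force: [0.7, -0.8, -1.0]
width: 0.0303
gripper_force: 31.5
```

```bash
python3 look.py 4
```

```text
7.35 [ 0.475  -0.0117  0.091 ] F tool [ 0.51 -0.12  1.16] M tool [-0.061  0.008  0.02 ] yaw toolx -0.695 q6 2.09
side spring [[-1.5, 13.1], [-1.4, 13.2], [-1.3, 13.5], [-1.4, 13.4]] rod [[-2.1, 8.7], [-1.6, 5.5], [-1.6, 5.4], [-1.5, 5.4], [-1.5, 5.0]]
scene spring [[-2.4, 12.4], [-2.2, 12.1], [-2.1, 13.0], [-2.1, 12.7]] rod [[-2.2, 6.2], [-2.1, 4.2], [-1.8, 4.6], [-1.9, 4.7], [-2.0, 4.9]]
```

Request:
{"op": "move_arm", "data": {
  "deltas": [
    [[0,0,0.0025,0,1],[0,0,0.005,0,1],[0,0,0.0075,0,1],[0,0,0.01,0,1],[0,0,0.0125,0,1],[0,0,0.0125,0,1]]
  ]
}}

```text
clock: 7.95
position: [0.4748, -0.0117, 0.0806]
ee_rot: [0.0, 0.94, -0.341, -0.0]
contact_force: [-0.7, -0.4, 0.1]
width: 0.0301
gripper_force: 31.5
```

```bash
python3 look.py 5
```

```text
8.05 [ 0.475  -0.0117  0.0808] F tool [-0.2   0.75  0.03] M tool [-0.001  0.007  0.032] yaw toolx -0.695 q6 2.09
side spring [[-1.5, 13.2], [-1.5, 13.3], [-1.4, 13.5], [-1.5, 13.4]] rod [[-2.3, 9.4], [-1.6, 5.6], [-1.6, 5.4], [-1.5, 5.4], [-1.5, 5.1]]
scene spring [[-2.5, 12.1], [-2.6, 12.3], [-2.1, 12.8], [-2.2, 12.8]] rod [[-0.4, 12.0], [-2.0, 4.6], [-1.9, 4.6], [-1.9, 4.8], [-2.0, 4.9]]
```

Request:
{"op": "move_arm", "data": {
  "deltas": [
    [[5e-05,0.0007,0,-0.0667,1],[0.0002,0.00145,0,-0.1333,1],[0.00045,0.0021,0,-0.2,1],[0.0008,0.0028,0,-0.2667,1],[0.0012,0.0034,0,-0.3333,1],[0.0012,0.0034,0,-0.3333,1],[0.0012,0.0034,0,-0.3333,1]]
  ]
}}

```text
clock: 8.75
position: [0.4743, -0.0143, 0.0811]
ee_rot: [-0.0, 1.0, -0.0, 0.0]
contact_force: [-0.0, 0.8, 0.1]
width: 0.0303
gripper_force: 31.5
```

```bash
python3 look.py 6
```

```text
8.85 [ 0.4743 -0.0144  0.0811] F tool [ 0.22 -1.2   0.53] M tool [0.218 0.148 0.046] yaw toolx 0.001 q6 1.39
side spring [[-1.5, 13.6], [-1.4, 13.5], [-1.4, 13.6], [-1.4, 13.5]] rod [[-2.2, 9.8], [-1.6, 5.6], [-1.6, 5.4], [-1.5, 5.4], [-1.5, 5.0]]
scene spring [[-1.9, 12.4], [-1.9, 12.4], [-1.8, 12.2], [-1.9, 12.5]] rod [[-0.4, 12.0], [1.1, 10.9], [-1.8, 4.7], [-1.9, 4.7], [-2.0, 4.9]]
```

Request:
{"op": "move_arm", "data": {
  "deltas": [
    [[5e-05,0.0001,0,-0.0667,1],[0.00017,0.0007,0,-0.1333,1],[0.0004,0.0013,0,-0.2,1],[0.0007,0.0019,0,-0.2667,1],[0.00105,0.0024,0,-0.3333,1],[0.00105,0.0024,0,-0.3333,1],[0.00105,0.0024,0,-0.3333,1]]
  ]
}}

```text
clock: 9.55
position: [0.475, -0.0155, 0.081]
ee_rot: [-0.001, 0.94, 0.341, 0.001]
contact_force: [2.0, 5.1, -0.4]
width: 0.0302
gripper_force: 31.7
```

```bash
python3 look.py 7
```

```text
9.65 [ 0.475  -0.0155  0.081 ] F tool [ 5.27 -3.1   0.79] M tool [ 0.625  0.9   -0.038] yaw toolx 0.697 q6 0.69
side spring [[-1.5, 13.5], [-1.3, 13.4], [-1.4, 13.5], [-1.4, 13.5]] rod [[-1.9, 10.3], [-1.6, 5.6], [-1.7, 5.5], [-1.5, 5.4], [-1.5, 5.0]]
scene spring [[-1.7, 12.1], [-1.6, 12.0], [-1.5, 12.2], [-1.4, 11.9]] rod [[-0.2, 11.8], [1.2, 11.0], [-1.8, 4.6], [-1.9, 4.7], [-2.0, 4.9]]
```

Request:
{"op": "move_arm", "data": {
  "deltas": [
    [[0.0019,-0.001,0,0,1],[0.0019,-0.001,0,0,1],[0.0019,-0.001,0,0,1]]
  ]
}}

```text
clock: 9.95
position: [0.4753, -0.015, 0.0809]
ee_rot: [0.0, 0.939, 0.343, -0.0]
contact_force: [0.5, 0.9, 0.1]
width: 0.0302
gripper_force: 31.5
```

```bash
python3 look.py 8
```

```text
10.05 [ 0.4753 -0.015   0.0809] F tool [ 0.77 -0.66 -0.13] M tool [ 0.151  0.219 -0.009] yaw toolx 0.7 q6 0.69
side spring [[-1.5, 13.6], [-1.3, 13.4], [-1.4, 13.5], [-1.4, 13.5]] rod [[-1.9, 10.2], [-1.6, 5.7], [-1.6, 5.4], [-1.5, 5.4], [-1.5, 5.0]]
scene spring [[-1.9, 12.4], [-1.9, 12.6], [-1.6, 12.5], [-1.7, 12.4]] rod [[-0.3, 11.8], [1.3, 11.1], [-1.8, 4.6], [-1.9, 4.8], [-2.0, 4.8]]
```

Request:
{"op": "move_arm", "data": {
  "deltas": [
    [[0.0006,-0.0005,0,0,1],[0.0007,-0.0002,0,-0.0667,1],[0.0008,0.0001,0,-0.1333,1],[0.0009,0.0004,0,-0.2,1],[0.001,0.0007,0,-0.2667,1],[0.0011,0.0008,0,-0.3,1],[0.0011,0.0008,0,-0.3,1],[0.0011,0.0008,0,-0.3,1]]
  ]
}}

```text
clock: 10.85
position: [0.4763, -0.0149, 0.0808]
ee_rot: [-0.0, 0.788, 0.616, -0.0]
contact_force: [0.3, 0.8, -0.4]
width: 0.0303
gripper_force: 31.5
```

```bash
python3 look.py 9
```

```text
10.95 [ 0.4764 -0.0149  0.0809] F tool [0.23 0.07 0.18] M tool [0.041 0.023 0.018] yaw toolx 1.328 q6 0.07
side spring [[-1.5, 13.5], [-1.3, 13.3], [-1.4, 13.4], [-1.1, 13.1]] rod [[-1.7, 9.8], [-1.6, 5.6], [-1.7, 5.5], [-1.5, 5.4], [-1.5, 5.1]]
scene spring [[-1.7, 12.0], [-1.6, 12.2], [-1.7, 12.1], [-1.6, 12.0]] rod [[-0.3, 11.8], [1.1, 10.8], [-1.8, 4.7], [-1.9, 4.8], [-2.0, 4.9]]
```

Request:
{"op": "move_arm", "data": {
  "deltas": [
    [[0.0001,0.0003,0,-0.0667,1],[0.0001,0.0006,0,-0.1333,1],[0.0002,0.0009,0,-0.2,1],[0.0003,0.0012,0,-0.2667,1],[0.0003,0.0013,0,-0.3036,1],[0.0003,0.0013,0,-0.3036,1],[0.0003,0.0013,0,-0.3036,1]]
  ]
}}

```text
clock: 11.65
position: [0.4773, -0.0147, 0.0808]
ee_rot: [-0.0, 0.556, 0.831, -0.0]
contact_force: [-0.6, 0.3, -0.6]
width: 0.0304
gripper_force: 31.5
```

```bash
python3 look.py 10
```

```text
11.75 [ 0.4773 -0.0147  0.0808] F tool [ 0.38 -0.68  0.72] M tool [0.076 0.168 0.017] yaw toolx 1.964 q6 -0.57
side spring [[-1.0, 13.1], [-1.1, 12.8], [0.6, 9.5], [-0.9, 12.6]] rod [[-1.6, 9.6], [-1.6, 5.7], [-1.6, 5.4], [-1.5, 5.5], [-1.5, 5.1]]
scene spring [[-1.6, 12.2], [-1.3, 12.7], [-1.5, 12.3], [-1.1, 12.2]] rod [[-0.3, 11.9], [1.2, 10.7], [-1.8, 4.7], [-1.9, 4.8], [-2.0, 5.0]]
```

Request:
{"op": "move_arm", "data": {
  "deltas": [
    [[0.0008,-0.0005,0,0,1],[0.0008,-0.0005,0.0025,0,1],[0.0008,-0.0005,0.005,0,1],[0.0008,-0.0005,0.0075,0,1],[0.0008,-0.0005,0.01,0,1],[0.0008,-0.0005,0.013,0,1],[0.0008,-0.0005,0.013,0,1],[0.0008,-0.0005,0.013,0,1]]
  ]
}}

```text
clock: 12.55
position: [0.477, -0.0143, 0.0704]
ee_rot: [-0.0, 0.555, 0.832, -0.0]
contact_force: [0.7, -0.9, -0.9]
width: 0.0302
gripper_force: 31.5
```

```bash
python3 look.py 11
```

```text
12.65 [ 0.4771 -0.0143  0.0706] F tool [-0.74  0.05  0.62] M tool [-0.    -0.    -0.003] yaw toolx 1.965 q6 -0.57
side spring [[-1.5, 13.7], [-1.6, 13.5], [-1.5, 13.5], [-1.3, 13.3]] rod [[-1.8, 9.5], [-1.6, 5.5], [-1.8, 9.5], [-1.5, 5.4], [-1.5, 5.0]]
scene spring [[-1.1, 13.4], [-1.8, 12.4], [-1.7, 12.2], [-1.6, 12.4]] rod [[-1.5, 10.5], [-2.0, 4.6], [-1.5, 10.5], [-2.0, 4.6], [-2.0, 4.9]]
```

Request:
{"op": "move_arm", "data": {
  "deltas": [
    [[0,0,0.0025,0,1],[0,0,0.005,0,1],[0,0,0.0075,0,1],[0,0,0.01,0,1],[0,0,0.01,0,1]]
  ]
}}

```text
clock: 13.15
position: [0.4767, -0.0142, 0.0621]
ee_rot: [-0.0, 0.555, 0.832, -0.0]
contact_force: [-0.3, 0.1, -1.5]
width: 0.03
gripper_force: 31.5
```

```bash
python3 look.py 12
```

```text
13.25 [ 0.477  -0.0143  0.0624] F tool [0.11 0.09 1.09] M tool [-0.026  0.027 -0.059] yaw toolx 1.965 q6 -0.57
side spring [[-1.6, 13.6], [-1.6, 13.4], [-0.2, 10.7], [-1.6, 13.7]] rod [[-1.8, 11.3], [-1.6, 5.4], [-1.7, 13.5], [-0.5, 14.1], [-1.6, 5.4]]
scene spring [[-1.6, 12.7], [-1.2, 13.8], [-0.6, 14.2], [-1.0, 13.3]] rod [[-1.9, 10.0], [-2.1, 6.2], [-1.6, 12.7], [-2.0, 12.2], [-2.1, 6.2]]
```

Request:
{"op": "move_arm", "data": {
  "deltas": [
    [[0,0,0.003,0,1],[0,0,0.006,0,1],[0,0,0.009,0,1],[0,0,0.012,0,1],[0,0,0.015,0,1],[0,0,0.0165,0,1],[0,0,0.018,0,1],[0,0,0.018,0,1]]
  ]
}}

```text
clock: 14.05
position: [0.4769, -0.0143, 0.0481]
ee_rot: [-0.0, 0.555, 0.832, -0.0]
contact_force: [-0.3, -0.4, 1.7]
width: 0.0297
gripper_force: 31.6
```

```bash
python3 look.py 13
```

```text
14.15 [ 0.4769 -0.0143  0.0482] F tool [-0.1  -0.33 -0.82] M tool [ 0.126  0.019 -0.028] yaw toolx 1.965 q6 -0.57
side spring [[-1.2, 13.2], [-1.8, 14.6], [-1.1, 13.3], [-1.2, 12.8]] rod [[-1.5, 9.2], [-5.0, -40.8], [-1.6, 13.4], [-0.6, 14.1], [-1.8, 14.6]]
scene spring [[-1.7, 12.8], [-1.7, 12.7], [-1.6, 12.6], [-1.7, 13.0]] rod [[-2.0, 7.5], [21000000001.5, -41999999997.5], [-1.8, 12.4], [-1.7, 13.0], [-1.7, 12.7]]
```

Request:
{"op": "move_arm", "data": {
  "deltas": [
    [[0,0,0,0,0],[0,0,0,0,-0.3],[0,0,0,0,-0.3],[0,0,0,0,-0.3],[0,0,-0.03,0,-0.3],[0,0,-0.08,0,-0.3],[0,0,-0.13,0,-0.3],[0,0,-0.18,0,-0.3],[0,0,-0.18,0,-0.3],[0,0,-0.18,0,-0.3]]
  ]
}}

```text
clock: 15.15
position: [0.4774, -0.0143, 0.1929]
ee_rot: [0.001, 0.555, 0.832, 0.0]
contact_force: [-0.6, -0.1, 0.1]
width: 0.0559
gripper_force: 0.0
```

```bash
python3 - <<'E'
from meas import *
s,im=grab("wrist","end_w");_,i2=grab("side","end_side");print(s["position"],s["contact_force"],s["width"],s["clock"])
u,v=wproj(s,[.477,-.014,.05]).astype(int);print(u,v)
a=cv2.resize(im[v-45:v+45,u-30:u+30,::-1],(390,585),interpolation=cv2.INTER_CUBIC)
u,v=proj("side",[.477,-.014,.04])[0].astype(int)
b=cv2.resize(i2[v-45:v+45,u-30:u+30,::-1],(390,585),interpolation=cv2.INTER_CUBIC)
cv2.imwrite("pics/end.png",np.hstack([a,b]))
E
```

```text
[ 0.4773592  -0.01433103  0.19292244] [-0.58956017 -0.14798732  0.10439284] 0.05589248637979788 15.15
250 181
```

View pics/end.png

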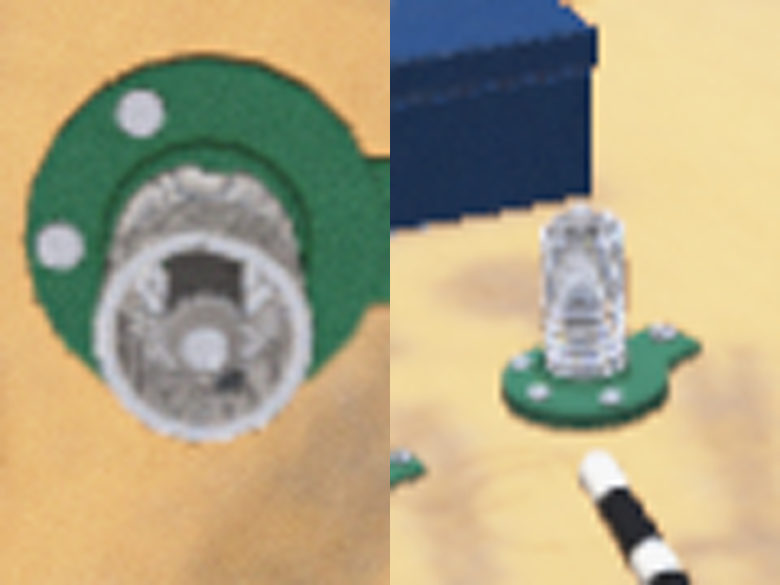

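The spring stands upright on the seat with the rod tip inside its bore: rod tip at (205,348), spring's top ring centred near (203,335) in the left crop. The gripper is clear, so I'm handing in.

```bash
python3 -c "
from rig import manip
print(manip.sign_off())"
```

```text
the job is handed in; nothing more can be done
None
```

The spring is threaded past both pins and stands upright on the rod's seat, released with the gripper clear. I handed it in at about 15 s; the highest force I read was about 6 N (wrist sensor, limit 20 N), and sign-off returned no verdict.

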